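Slide the drill case home down a freshly glued storage bay

TASK

Push the closed red drill case gently with your fingertips, end first, down the lane of its new storage bay until it is fully home against the cork-padded stop and the spring catch has popped up behind it. The two pine rails have only just been glued and would shift, so neither the case nor the robot may touch them. Only push the case along the board, do not pinch or lift it, and leave the other things on the bench where they are.

Things in the scene. Friction and masses are not known exactly. Their poses are not given: they have to be found in the camera images.
- bay: storage bay: plywood board 345 x 124 x 12 mm, fixed flat on the bench, carrying rails, stop and catch. Origin at bench height on the lane's centre line; x along the lane from mouth to stop, y across it, z up. Board from x = -180 to +165 mm, y = -62 to +62 mm, top at z = 12 mm. From x = -180 to -13 mm it is a plain apron, where the case starts; the lane lies beyond
- mouth (a point): mouth of the lane: point on the board's top, on the centre line between the front ends of the rails (bay x = -13 mm, z = 12 mm)
- stop_face (a point): face of the end stop: point on the board's top, on the centre line, in the plane of the cork pads on the stop block (bay x = +137 mm, z = 12 mm); the stop is 26 mm high
- rail_near: pine rail on the bay's -y side (the robot's side), 162 mm long, 14 mm wide, 22 mm high, standing on the board, its inner face at bay y = -44 mm, from bay x = -13 to +149 mm; freshly glued, must not be touched. Its origin and axes are those of the bay, but 12 mm higher
- rail_far: the same rail on the bay's +y side, inner face at bay y = +44 mm, so the lane is 88 mm wide and 150 mm deep; must not be touched. Its origin and axes are those of the bay, but 12 mm higher
- catch_leaf (a joint): spring catch: steel leaf 30 x 30 mm in the floor on the centre line, hinged at bay x = -15 mm, sloping up along +x to its tip at bay x = +14 mm, 7 mm above the board. Rad: 0 = up (as it starts), 0.24 = pressed flush. The case rides over it and presses it down (about 1 N); it springs up behind the case once that is within about 3 mm of the stop
- drill_case: closed red drill case (lid fixed shut), 0.3 to 0.6 kg, 34 mm high, 120 mm long along its y; along x its body spans -32 mm (latch side; the latch is 4 mm proud) to +36 mm. Origin under its centre. Starts on the apron, up to 20 mm off the centre line, up to 0.25 rad askew, own +x about along bay +y, own y about along bay -x. Goes in end first, 8 mm free each side
- masking_tape: roll of masking tape lying flat on the bench, 110 mm across, 25 mm high; leave alone
- tape_measure: yellow tape measure standing on the bench, 79 x 36 mm, 64 mm high; leave alone
- pencil: red carpenter's pencil on the bench, 168 mm long, 8 mm high; leave alone
- saw_unit: saw under the bench; its bare blade (still, 5 mm thick) stands upright through the top at world x = 0.49, from world y = -0.44 to +0.32 at bench height, highest (0.33 m) at y = -0.06; a circle of radius 0.385 m about y = -0.06, z = -0.055. The bay lies beyond it: pass over or round it
There are look-alikes about, which are no part of the job. Of the things shaped like the drill_case, the red one is meant.

How it is judged:
On the way, in this order (a step that is already met when the one before it is completed fails the run):
1. the front end of the case is inside the lane and presses the catch down (x of drill_case in the frame of bay above -0.04 m and value of joint catch_leaf above 0.15 rad), for 0.1 s.
2. the case is home against the stop (x of drill_case in the frame of bay above 0.0735 m), for 0.1 s.
At the end, for the whole second after the job is handed in: The case lies flat on the board between the rails, within 3.5 mm of touching the stop and within 0.1 rad of the lane's direction, at rest, and the spring catch stands up behind it (within 0.05 rad of fully up) (x of drill_case in the frame of bay above 0.0735 m and y of drill_case in the frame of bay between -0.012 and 0.008 m and z of drill_case in the frame of bay below 0.014 m and angle between the y axis of drill_case and the x axis of bay, either way round below 0.1 rad and value of joint catch_leaf below 0.05 rad and linear speed of drill_case below 0.01 m/s).
It fails at once if a rail is touched (by the case, the robot or anything) (contact force between any of rail_near, rail_far and anything else above 0.2 N).
It fails at once if the case is lifted off the board (10 mm) (height (world z) of drill_case above 0.022 m).
It fails at once if the case is tipped up (angle between drill_case's own z axis and vertical above 0.12 rad).
It fails at once if the case is pinched or shoved hard (more than 30 N from the fingers) (contact force between the fingers and drill_case above 30 N).
It fails at once if another thing on the bench is moved (15 mm) (distance of any of masking_tape, tape_measure, pencil from where it was at the start of the episode above 0.015 m).
It also fails if it takes over 54 s, if anything falls off the work surface, if the arm or the gripper's body presses on something with over 40 N, if the wrist force passes 120 N, or if a joint passes its speed limit or range.

ROBOT

A 6-joint arm with a two-finger parallel gripper is mounted at the origin on the work surface; the furniture and walls round the work are solid. World frame = base frame: x ahead of the robot, y to its left, z up, the work surface at z = 0. Lengths are in m, angles in rad, forces in N, time in s.
With the tool pointing down it reaches from about 0.375 to 0.9 m from the base axis. Payload 3.1 kg.
Tool frame: the origin (TCP) lies midway between the tips of the shut fingers; the grasp point (between the pads) lies 19 mm behind it (manip.grasp_offset is the distance from the TCP to the grasp point, in m); z points along the fingers, y is the line along which they close (so a half turn about z gives the same grasp; the last joint's range is limited). The gripper opens to 85 mm and grips with 20 to 120 N. Pads are 22 mm wide; open, the fingers measure 114 mm over their backs; the gripper's body (76 mm by 85 mm) begins 54 mm behind the grasp point. The pads swing forward as they close: fully open they stand 13 mm farther back than shut.
Start: joints at [1.149, 0.527, 1.433, -0, 1.181, -0.178], TCP at [0.151, 0.607, 0.231] pointing down, gripper open.
Joint ranges: [-3.08, 3.08], [-0.75, 2.2], [0.22, 2.44], [-1.43, 4.57], [0, 2.65], [-2.85, 2.85]. Speed limits (rad/s): [2.79, 2.79, 3.14, 3.14, 3.14, 3.14].

INTERFACE

Orientations are given as a unit quaternion [x, y, z, w].
In Python, from station import sensors, cams, order, manip gives the robot as it stands.
- The arm moves only by the tool move_arm, never from a script. Its argument "targets" is a list of rows, each an object of numbers: "dx", "dy", "dz": the shift along the world's x, y, z normalised to -1 to 1, where 1 is 25 mm; "rx", "ry", "rz": the turn, a rotation vector about the world's x, y, z normalised to -1 to 1, where 1 is 30 degrees. A call has exactly 10 rows; each row shifts and turns the commanded pose from where the row before left it; what a row does not reach is not made up. A row lasts 1/8 s, in which the tool goes at most 62.5 mm and 10.7 degrees, less where a joint would pass 70% of its speed; a pose out of reach is approached as far as the arm can. A call with a number of a shift or a turn outside -1 to 1 is refused whole. A call with a gripper value outside its range is refused whole. "claw" is the opening in per cent of the stroke, from 0 (shut) to 100 (fully open), set as the call begins (left out, the last holds). The fingers move at their own pace and stop on an object; "newtons" is the grip in N (left out, the last holds). Time passes only in rows, so rows that do not move let the fingers close, or fill a call up. It gives the time, the measured TCP pose, the force, the opening and the grip force at its end, in the units of the state.
- sensors.sense(): the state, without advancing time (a new reading comes with each control period).
- cams.snapshot(name): name is "side" or "top" or "wrist"; returns the picture (480x640x3 uint8, red, green, blue); there is no depth.
- cams.camera_model(name): a dict with "fx", "fy", "cx", "cy" (pixels), "extrinsics" (4x4, takes a point from world to camera coordinates). Camera axes: x right, y down, z forward; pixel columns grow to the right and rows downward; lengths in m; the calibration is good to about 2 mm. A picture is of the moment at which its call begins: read the wrist's pose just before it. camera_model takes no time and is no camera call; for the wrist camera it gives the pose at the moment of the call.
- order.sign_off(): hands the job in; it is judged then, once.
The state is a dict: "t": time; "q": joint angles; "qd": joint speeds; "tau": joint torques, N m; "tcp_pos": TCP position; "tool_rot": TCP orientation; "force": force on the tool from outside, world axes, zero at the start; "ft_torque": the same for the moment, N m; "finger_gap": opening from 0.0 (shut) to 1.0 (fully open); "gripper_force": force on a finger pad.
Only numpy, scipy, OpenCV 4.12 (cv2) and the standard library are available. Lean on these libraries where they do the work, as an engineer would, in place of code of your own. Each camera call takes 0.05 s, during which the arm holds its last target. There are 200 camera calls.

## Working session

There is one attempt and no reset: what is moved stays moved. The work goes in short steps, Python scripts to look and compute and a tool call to move; the robot and the scene stay as the last step left them, time stands still between calls to the robot, and variables do not carry over. Pictures are saved under pics/ and viewed, at most 10 in all, crops included, and the job is handed in when it is done.

Besides the shell and the picture viewer there is one more tool, called after ">>>" as name(argument=value, ...) on one line, values as JSON. move_arm: Moves the arm, as the interface text tells. Scaled input: -1 to 1 covers 25 mm each way for a shift and 30 degrees each way for a turn. Its arguments: {"type":"object","properties":{"targets":{"type":"array"},"claw":{"type":"number"},"newtons":{"type":"number"}},"required":["targets"]}

```bash
ls; mkdir -p pics
python3 - <<'E'
from station import sensors,cams,order,manip
import cv2,numpy as np
s=sensors.sense();print(s)
for n in("top","side"):
    im=cams.snapshot(n);cv2.imwrite(f"pics/{n}0.png",im[:,:,::-1])
    m=cams.camera_model(n);print(n,m)
E
```

```text
pics
{'t': 0.0, 'q': array([ 1.14853610e+00,  5.28467191e-01,  1.43392307e+00, -5.34220428e-06,
        1.18140030e+00, -1.78482144e-01]), 'qd': array([-8.87514276e-04,  5.52585909e-04, -1.78461220e-04, -1.99940541e-05,
        4.35275625e-04,  7.19314937e-04]), 'tau': array([-3.88127464e-04, -4.42344940e+01, -1.78030139e+01, -2.21820874e-04,
        8.33268918e-03,  1.08355377e-05]), 'tcp_pos': array([0.15051561, 0.60585543, 0.23032639]), 'tool_rot': array([ 1.21586365e-01,  9.92580248e-01, -1.05048140e-03, -3.22793461e-04]), 'force': array([-0.33495105,  0.70076327,  0.57605049]), 'ft_torque': array([-0.02435808,  0.03096153,  0.01810368]), 'gripper_force': 0.0, 'finger_gap': 0.9975718595596244}
top {'fx': 439.67861706253706, 'fy': 439.67861706253706, 'cx': 316.55123582416695, 'cy': 240.71029019494648, 'extrinsics': array([[ 0.02140639, -0.9996182 , -0.01747045,  0.22036614],
       [-0.99701669, -0.02004799, -0.07453726,  0.40429447],
       [ 0.07415855,  0.01901391, -0.99706518,  0.96012755],
       [ 0.        ,  0.        ,  0.        ,  1.        ]])}
side {'fx': 611.3452605594567, 'fy': 611.3452605594567, 'cx': 332.849486404958, 'cy': 230.34593594185014, 'extrinsics': array([[ 0.98580385,  0.16700471, -0.01732632, -0.45093896],
       [ 0.12084268, -0.77736334, -0.61733563, -0.0033269 ],
       [-0.11656681,  0.60647808, -0.78650907,  1.32879406],
       [ 0.        ,  0.        ,  0.        ,  1.        ]])}
```

View pics/top0.png

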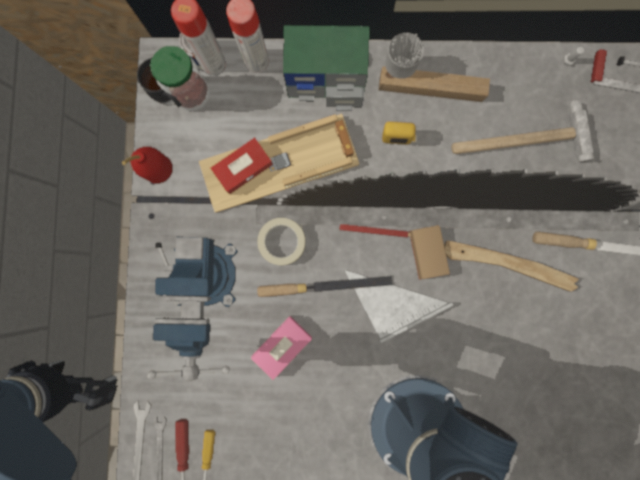

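View pics/side0.png

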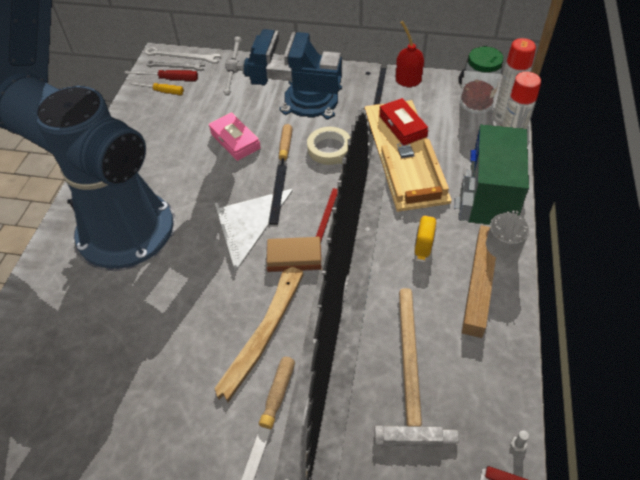

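Candidates: a red case on the bay (top view 241,165; side view 404,120), a pink case on the open bench (282,347), and the red oil can (152,165). By the description it's the red case on the bay. I'll check that in a close crop and measure it.

```bash
cat > h.py <<'E'
import numpy as np,cv2
from station import sensors,cams,order,manip
def ray(m,uv):
    E=np.array(m['extrinsics']);R,t=E[:3,:3],E[:3,3]
    uv=np.atleast_2d(uv).astype(float)
    d=np.c_[(uv[:,0]-m['cx'])/m['fx'],(uv[:,1]-m['cy'])/m['fy'],np.ones(len(uv))]@R
    return -R.T@t,d
def plane(m,uv,z):
    c,d=ray(m,uv);return c+d*((z-c[2])/d[:,2])[:,None]
def tri(m1,u1,m2,u2):
    P=[np.array([[m['fx'],0,m['cx']],[0,m['fy'],m['cy']],[0,0,1]])@np.array(m['extrinsics'])[:3] for m in(m1,m2)]
    X=cv2.triangulatePoints(P[0],P[1],np.float64(u1).T,np.float64(u2).T);return (X[:3]/X[3]).T
def project(m,X):
    E=np.array(m['extrinsics']);p=np.atleast_2d(X)@E[:3,:3].T+E[:3,3]
    return np.c_[m['fx']*p[:,0]/p[:,2]+m['cx'],m['fy']*p[:,1]/p[:,2]+m['cy']]
E
python3 - <<'E'
import cv2,numpy as np
a=cv2.imread('pics/top0.png')[100:220,190:370];b=cv2.imread('pics/side0.png')[85:220,350:470]
a=cv2.resize(a,None,fx=4.4,fy=4.4,interpolation=cv2.INTER_CUBIC)[:,:792]
cv2.imwrite('pics/top_c.png',a)
b=cv2.resize(b,None,fx=4.4,fy=4.4,interpolation=cv2.INTER_CUBIC);cv2.imwrite('pics/side_c.png',b)
E
```

```text
(no output)
```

View pics/top_c.png

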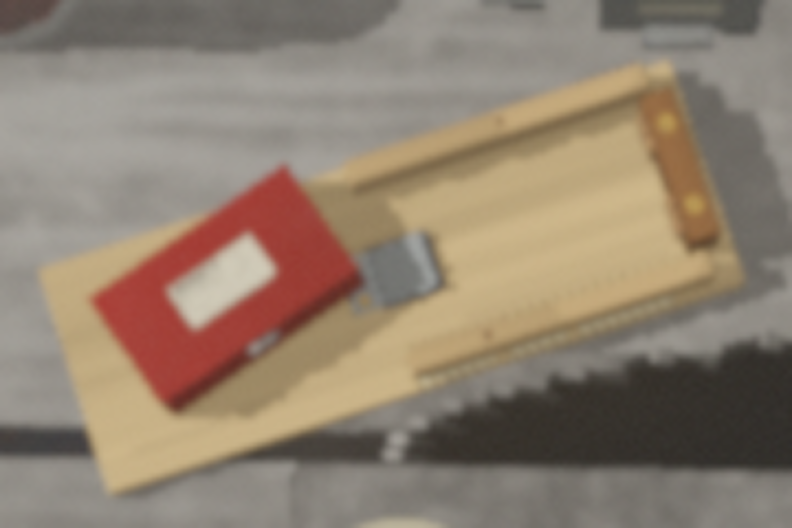

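View pics/side_c.png

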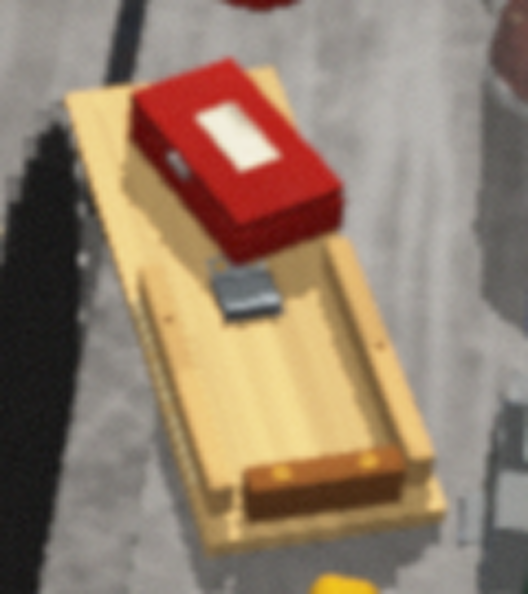

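Run:
```python
from h import *
T=lambda p:(np.array(p)+.5)/4.4-.5+[190,100]
S=lambda p:(np.array(p)+.5)/4.4-.5+[350,85]
mt,ms=cams.camera_model('top'),cams.camera_model('side')
np.set_printoptions(precision=4,suppress=True)
bt=T([(113,494),(40,268),(745,288)]);bs=S([(68,95),(275,67),(210,553)])
print('board tri',tri(mt,bt,ms,bs));print(plane(mt,bt,.012));print(plane(ms,bs,.012))
ct=T([(92,298),(170,395),(285,165),(358,262)]);cs=S([(232,60),(133,97),(342,187),(240,222)])
print('case tri',tri(mt,ct,ms,cs));print(plane(mt,ct,.046));print(plane(ms,cs,.046))
mw=cams.camera_model('wrist');s=sensors.sense()
print(mw, s['tcp_pos']);print(np.linalg.inv(mw['extrinsics']))
```

```text
board tri [[0.4617 0.4582 0.0147]
 [0.5771 0.5001 0.0148]
 [0.5767 0.1368 0.006 ]]
[[0.4606 0.4584 0.012 ]
 [0.5776 0.5009 0.012 ]
 [0.5733 0.1367 0.012 ]]
[[0.462  0.4617 0.012 ]
 [0.5772 0.5036 0.012 ]
 [0.5778 0.1322 0.012 ]]
case tri [[0.5537 0.4638 0.047 ]
 [0.5036 0.422  0.0495]
 [0.6224 0.3696 0.0463]
 [0.5717 0.3307 0.0499]]
[[0.5541 0.4641 0.046 ]
 [0.5059 0.4233 0.046 ]
 [0.6233 0.3698 0.046 ]
 [0.5746 0.3318 0.046 ]]
[[0.5536 0.465  0.046 ]
 [0.5025 0.4257 0.046 ]
 [0.6221 0.3696 0.046 ]
 [0.5707 0.3344 0.046 ]]
{'fx': 385.3469521908254, 'fy': 385.3469521908254, 'cx': 323.1573847619138, 'cy': 238.30539388207401, 'extrinsics': array([[ 0.2412,  0.9705, -0.0014, -0.6231],
       [ 0.932 , -0.2313,  0.2793, -0.0366],
       [ 0.2707, -0.0687, -0.9602,  0.3787],
       [ 0.    ,  0.    ,  0.    ,  1.    ]])} [0.1506 0.6059 0.2304]
[[ 0.2412  0.932   0.2707  0.082 ]
 [ 0.9705 -0.2313 -0.0687  0.6222]
 [-0.0014  0.2793 -0.9602  0.373 ]
 [ 0.      0.      0.      1.    ]]
```

The crop shows the red case on the apron, turned about 15° counter-clockwise in the bay. Its front-left corner lies outside the far rail line, and the grey catch leaf is at crop (400,270). I'll move round the blade to a wrist view for a finer measurement, with the fingers shut.

>>> move_arm(targets=[{"dx": 0.5,"dy": -0.2,"dz": 0.8,"rz": -0.35},{"dx": 0.96,"dy": -0.5,"dz": 0.6,"rz": -0.35},{"dx": 0.96,"dy": -0.5,"dz": 0.4,"rz": -0.35},{"dx": 0.96,"dy": -0.5,"dz": 0.2,"rz": -0.35},{"dx": 0.96,"dy": -0.5,"rz": -0.35},{"dx": 0.96,"dy": -0.5,"rz": -0.12},{"dx": 0.96,"dy": -0.5},{"dx": 0.96,"dy": -0.5},{"dx": 0.96,"dy": -0.5},{"dx": 0.96,"dy": -0.5}], claw=0, newtons=30)

```text
schema error: expected keys dx, dy, dz, rx, ry, rz
```

>>> move_arm(targets=[{"dx": 0.96,"dy": -0.6},{"dx": 0.96,"dy": -0.6},{"dx": 0.96,"dy": -0.6},{"dx": 0.96,"dy": -0.6},{"dx": 0.96,"dy": -0.6},{"dx": 0.96,"dy": -0.6},{"dx": 0.96,"dy": -0.6},{"dx": 0.4,"dy": -0.6},{},{}])

```text
schema error: expected keys dx, dy, dz, rx, ry, rz
```

Run:
```python
from h import *
import pickle
m=cams.camera_model('wrist');im=cams.snapshot('wrist');cv2.imwrite('pics/w1.png',im[:,:,::-1]);pickle.dump(m,open('w1.pkl','wb'))
s=sensors.sense();print(s['t'],s['tcp_pos'],s['tool_rot'],s['q'],s['finger_gap']);print(np.linalg.inv(m['extrinsics'])[:3,3])
```

```text
0.15 [0.15060572 0.60603518 0.23057328] [ 1.21602169e-01  9.92578574e-01 -7.89848696e-04 -2.52950409e-04] [ 1.14851220e+00  5.28253062e-01  1.43356050e+00  1.71240558e-05
  1.18143774e+00 -1.78482812e-01] 1.0020709440800013
[0.08195479 0.62222356 0.37298855]
```

View pics/w1.png

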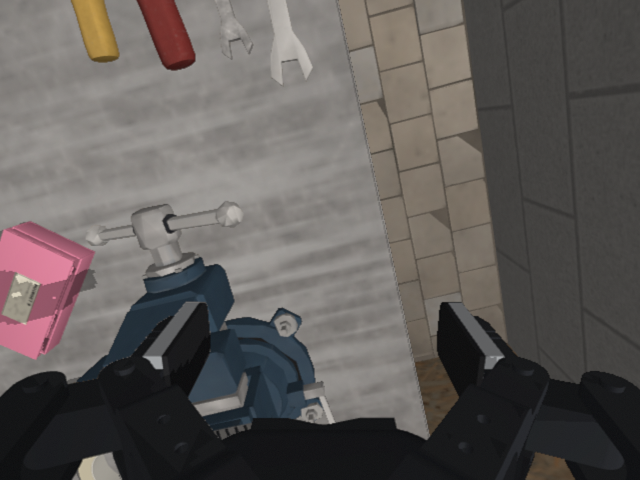

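The wrist view shows the fingers at the bottom, over the vise, and the usable view lies on the tool's +x side. Every row needs all six keys, so I'll resend the moves, rising first.

>>> move_arm(targets=[{"dx": 0,"dy": 0,"dz": 1,"rx": 0,"ry": 0,"rz": -0.35},{"dx": 0.5,"dy": -0.3,"dz": 1,"rx": 0,"ry": 0,"rz": -0.35},{"dx": 0.96,"dy": -0.6,"dz": 0.8,"rx": 0,"ry": 0,"rz": -0.35},{"dx": 0.96,"dy": -0.6,"dz": 0,"rx": 0,"ry": 0,"rz": -0.35},{"dx": 0.96,"dy": -0.6,"dz": 0,"rx": 0,"ry": 0,"rz": -0.35},{"dx": 0.96,"dy": -0.6,"dz": 0,"rx": 0,"ry": 0,"rz": -0.12},{"dx": 0.96,"dy": -0.6,"dz": 0,"rx": 0,"ry": 0,"rz": 0},{"dx": 0.96,"dy": -0.6,"dz": 0,"rx": 0,"ry": 0,"rz": 0},{"dx": 0.96,"dy": -0.6,"dz": 0,"rx": 0,"ry": 0,"rz": 0},{"dx": 0.96,"dy": -0.6,"dz": 0,"rx": 0,"ry": 0,"rz": 0}], claw=0, newtons=30)

```text
t: 1.4
tcp_pos: [0.3559, 0.4783, 0.3009]
tool_rot: [0.574, 0.819, -0.0, -0.0]
force: [0.4, 0.0, -0.6]
finger_gap: -0.0
gripper_force: 0.0
```

>>> move_arm(targets=[{"dx": 0.96,"dy": -0.6,"dz": 0,"rx": 0,"ry": 0,"rz": 0},{"dx": 0.96,"dy": -0.6,"dz": 0,"rx": 0,"ry": 0,"rz": 0},{"dx": 0.96,"dy": -0.6,"dz": 0,"rx": 0,"ry": 0,"rz": 0},{"dx": 0.96,"dy": -0.7,"dz": 0,"rx": 0,"ry": 0,"rz": 0},{"dx": 0.96,"dy": -0.7,"dz": 0,"rx": 0,"ry": 0,"rz": 0},{"dx": 0.96,"dy": -0.9,"dz": 0,"rx": 0,"ry": 0,"rz": 0},{"dx": 0.96,"dy": -0.9,"dz": 0,"rx": 0,"ry": 0,"rz": 0},{"dx": 0.96,"dy": -0.9,"dz": 0,"rx": 0,"ry": 0,"rz": 0},{"dx": 0.96,"dy": -0.9,"dz": 0,"rx": 0,"ry": 0,"rz": 0},{"dx": 0,"dy": 0,"dz": 0,"rx": 0,"ry": 0,"rz": 0}])

```text
t: 2.65
tcp_pos: [0.5728, 0.3071, 0.3006]
tool_rot: [0.575, 0.818, -0.0, -0.0]
force: [-0.3, 0.7, -0.4]
finger_gap: -0.001
gripper_force: 0.0
```

Run:
```python
from h import *
import pickle
m=cams.camera_model('wrist');im=cams.snapshot('wrist');cv2.imwrite('pics/w2.png',im[:,:,::-1]);pickle.dump(m,open('w2.pkl','wb'))
s=sensors.sense();print(s['t'],s['tcp_pos'],s['tool_rot'],s['q'],s['finger_gap']);print(np.linalg.inv(m['extrinsics'])[:3,3])
```

```text
2.7 [0.57156858 0.30824444 0.30065447] [ 5.74852522e-01  8.18256713e-01 -4.13008105e-04 -5.99447137e-04] [ 3.22594332e-01  4.98199622e-01  1.28294187e+00  4.84695182e-04
  1.36182771e+00 -2.34546954e-02] 0.0016353825558693149
[0.54921455 0.37310881 0.44312113]
```

View pics/w2.png

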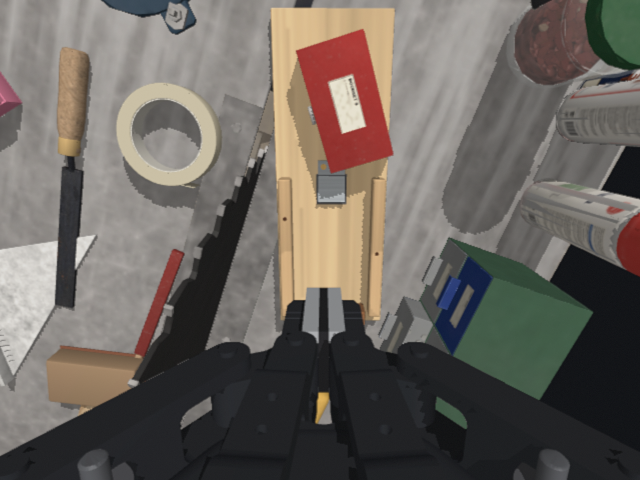

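The picture shows the bay upright: board back corners at (271,9) and (393,9), red case around (345,100), leaf at (331,188), and rail fronts at (285,178) and (377,178).

```bash
cat >> h.py <<'E'
np.set_printoptions(precision=4,suppress=True)
def masks(im):
    hsv=cv2.cvtColor(im,cv2.COLOR_RGB2HSV);h,s,v=cv2.split(hsv)
    red=(((h<6)|(h>172))&(s>150)&(v>60)).astype(np.uint8)
    wood=((h>10)&(h<28)&(s>60)&(v>90)).astype(np.uint8)
    return red,wood,v
def case_rect(im,m,near,z=.046):
    """min-area rectangle of top face: returns centre, yaw of long axis (world), dims, residual corners"""
    red,_,v=masks(im);n,l,st,c=cv2.connectedComponentsWithStats(red)
    ok=[i for i in range(1,n) if st[i,4]>1500];i=min(ok,key=lambda i:np.hypot(*(c[i]-near)))
    k=(l==i)
    k=cv2.morphologyEx(k.astype(np.uint8),cv2.MORPH_CLOSE,np.ones((5,5)))
    vals=v[(l==i)];t,_=cv2.threshold(vals.astype(np.uint8),0,255,cv2.THRESH_OTSU)
    return k,t,c[i]
E
python3 - <<'E'
from h import *
import pickle
im=cv2.imread('pics/w2.png')[:,:,::-1].copy();m=pickle.load(open('w2.pkl','rb'))
red,wood,v=masks(im)
L=[];R=[]
for r in range(16,170):
    x=np.where(wood[r,255:330])[0]
    if len(x):L.append((255+x[0]-.5,r))
for r in list(range(16,80))+list(range(165,175)):
    x=np.where(wood[r,350:410])[0]
    if len(x):R.append((350+x[-1]+.5,r))
T=[]
for c in range(285,385):
    x=np.where(wood[:30,c])[0]
    if len(x):T.append((c,x[0]-.5))
def fit(P):
    W=plane(m,P,.012)[:,:2];vx,vy,x,y=cv2.fitLine(W.astype(np.float32),cv2.DIST_HUBER,0,.0005,.001).ravel()
    return np.array([x,y]),np.array([vx,vy]),W
for n,P in(('L',L),('R',R),('T',T)):
    p,d,W=fit(P);e=(W-p)@[-d[1],d[0]];print(n,p,np.degrees(np.arctan2(d[1],d[0])),e.std()*1e3,len(P))
    if n=='L':pl,dl=p,d
    if n=='R':pr,dr=p,d
    if n=='T':pt=p
if dl[1]>0:dl=-dl
if dr[1]>0:dr=-dr
ex=dl+dr;ex/=np.linalg.norm(ex);ey=np.array([-ex[1],ex[0]])
yl,yr=pl@ey,pr@ey;print('width',yr-yl)
O=ex*(pt@ex+.18)+ey*(yl+yr)/2;ang=np.arctan2(ex[1],ex[0]);print('bay',O,np.degrees(ang))
np.save('bay.npy',[*O,ang])
B=np.array([ex,ey]);
rf=plane(m,[(279,178),(292,178),(371,178),(384,178)],.034)[:,:2];print('railfront bay',(rf-O)@B.T)
k,t,c=case_rect(im,m,np.array([345,100]));print(c,t)
cnt=max(cv2.findContours(k,cv2.RETR_EXTERNAL,cv2.CHAIN_APPROX_NONE)[0],key=cv2.contourArea)
q=cv2.approxPolyDP(cnt,5,True)[:,0];print(q.tolist())
X=plane(m,q,.046)[:,:2];print('case corners bay',(X-O)@B.T)
# triangulate leaf & case heights vs top view corners
mt=cams.camera_model('top');Tp=lambda p:(np.array(p)+.5)/4.4-.5+[190,100]
print(v[q[:,1].clip(0,479),q[:,0]])
np.save('q.npy',q)
E
```

```text
L [0.4879 0.3855] -70.16555 0.3987121631496078 154
R [0.595  0.4532] -70.42534 0.2899548622698576 74
T [0.5173 0.4815] 19.735386 0.31396954688693773 100
width 0.12368339
bay [0.5797 0.3127] -70.29544
railfront bay [[-0.0143 -0.0553]
 [-0.0143 -0.0416]
 [-0.0144  0.042 ]
 [-0.0144  0.0557]]
[345.0106  99.8902] 156.0
[[362, 30], [297, 51], [331, 171], [391, 154]]
case corners bay [[-0.1526  0.0273]
 [-0.1348 -0.0333]
 [-0.023  -0.0006]
 [-0.0401  0.0598]]
[176 154 142 154]
```

>>> move_arm(targets=[{"dx": 0.27,"dy": 0.36,"dz": -0.96,"rx": 0,"ry": 0,"rz": 0},{"dx": 0.27,"dy": 0.36,"dz": -0.96,"rx": 0,"ry": 0,"rz": 0},{"dx": 0.27,"dy": 0.36,"dz": -0.96,"rx": 0,"ry": 0,"rz": 0},{"dx": 0.27,"dy": 0.36,"dz": -0.96,"rx": 0,"ry": 0,"rz": 0},{"dx": 0.27,"dy": 0.36,"dz": -0.96,"rx": 0,"ry": 0,"rz": 0},{"dx": 0.27,"dy": 0.36,"dz": -0.96,"rx": 0,"ry": 0,"rz": 0},{"dx": 0.27,"dy": 0.36,"dz": -0.96,"rx": 0,"ry": 0,"rz": 0},{"dx": 0.27,"dy": 0.36,"dz": -0.96,"rx": 0,"ry": 0,"rz": 0},{"dx": 0.27,"dy": 0.36,"dz": -0.96,"rx": 0,"ry": 0,"rz": 0},{"dx": 0.27,"dy": 0.36,"dz": -0.96,"rx": 0,"ry": 0,"rz": 0}])

```text
t: 3.95
tcp_pos: [0.6382, 0.3999, 0.0589]
tool_rot: [0.574, 0.819, -0.001, -0.0]
force: [0.4, -0.9, 0.5]
finger_gap: 0.001
gripper_force: 0.0
```

>>> move_arm(targets=[{"dx": 0,"dy": 0,"dz": -0.48,"rx": 0,"ry": 0,"rz": 0},{"dx": 0,"dy": 0,"dz": -0.48,"rx": 0,"ry": 0,"rz": 0},{"dx": 0,"dy": 0,"dz": -0.48,"rx": 0,"ry": 0,"rz": 0},{"dx": 0,"dy": 0,"dz": 0,"rx": 0,"ry": 0,"rz": 0},{"dx": -0.1,"dy": -0.036,"dz": 0,"rx": 0,"ry": 0,"rz": 0},{"dx": -0.1,"dy": -0.036,"dz": 0,"rx": 0,"ry": 0,"rz": 0},{"dx": -0.1,"dy": -0.036,"dz": 0,"rx": 0,"ry": 0,"rz": 0},{"dx": -0.1,"dy": -0.036,"dz": 0,"rx": 0,"ry": 0,"rz": 0},{"dx": 0,"dy": 0,"dz": 0,"rx": 0,"ry": 0,"rz": 0},{"dx": 0,"dy": 0,"dz": 0,"rx": 0,"ry": 0,"rz": 0}])

```text
t: 5.2
tcp_pos: [0.6289, 0.3955, 0.0253]
tool_rot: [0.574, 0.819, 0.0, 0.0]
force: [0.4, -0.7, -0.7]
finger_gap: -0.001
gripper_force: 0.0
```

```bash
cat >> h.py <<'E'
def bayframe():
    x,y,a=np.load('bay.npy');ex=np.array([np.cos(a),np.sin(a)]);return np.array([x,y]),np.array([ex,[-ex[1],ex[0]]])
def status(cam='wrist',pic=None):
    """TCP in bay frame and case corners (top face) in bay frame from one view"""
    O,B=bayframe();m=cams.camera_model(cam);s=sensors.sense();im=cams.snapshot(cam)
    print('t %.2f tcp bay'%s['t'],B@(s['tcp_pos'][:2]-O),'z %.4f'%s['tcp_pos'][2],'F bay',B@s['force'][:2],'gap',s['finger_gap'])
    if pic:cv2.imwrite('pics/%s.png'%pic,im[:,:,::-1])
    near=project(m,[*(O-.07*B[0]),.046])[0] if not hasattr(status,'x') else project(m,[*(O+status.x*B[0]),.046])[0]
    k,t,c=case_rect(im,m,near)
    cnt=max(cv2.findContours(k,cv2.RETR_EXTERNAL,cv2.CHAIN_APPROX_NONE)[0],key=cv2.contourArea)
    print('px',c,cnt.reshape(-1,2).min(0),cnt.reshape(-1,2).max(0))
    X=((plane(m,cnt[:,0],.046)[:,:2]-O)@B.T*1000).astype(np.float32)
    (cx,cy),(w,h),a=cv2.minAreaRect(X);a=(a+45)%90-45
    print(cam,'rect centre mm %.1f %.1f dims %.1f %.1f ang %.2f deg'%(cx,cy,w,h,a))
    q=cv2.approxPolyDP(X.reshape(-1,1,2),5,True)[:,0];print('corners',np.round(q,1).tolist())
E
python3 -c "
from h import *
status('wrist','w3');status('top');status('side')"
```

```text
t 5.20 tcp bay [-0.0613  0.0743] z 0.0253 F bay [0.8312 0.0983] gap -0.001143151988265864
px [140.2938 204.1178] [ 0 45] [288 396]
wrist rect centre mm -95.1 16.2 dims 106.0 75.1 ang 16.38 deg
corners [[-152.3000030517578, 34.0], [-139.0, -22.399999618530273], [-113.30000305175781, -28.299999237060547], [-34.099998474121094, -3.9000000953674316], [-56.70000076293945, 36.20000076293945], [-53.099998474121094, 49.70000076293945], [-60.79999923706055, 59.29999923706055], [-72.5, 62.0]]
t 5.25 tcp bay [-0.0613  0.0743] z 0.0253 F bay [-0.046   0.8096] gap 0.002445082538213821Traceback (most recent call last):
  File "<string>", line 3, in <module>
    status('wrist','w3');status('top');status('side')
                         ~~~~~~^^^^^^^
  File "h.py", line 38, in status
    k,t,c=case_rect(im,m,near)
          ~~~~~~~~~^^^^^^^^^^^
  File "h.py", line 25, in case_rect
    ok=[i for i in range(1,n) if st[i,4]>1500];i=min(ok,key=lambda i:np.hypot(*(c[i]-near)))
                                                 ~~~^^^^^^^^^^^^^^^^^^^^^^^^^^^^^^^^^^^^^^^^
ValueError: min() iterable argument is empty
```

>>> move_arm(targets=[{"dx": -0.094,"dy": -0.034,"dz": 0,"rx": 0,"ry": 0,"rz": 0},{"dx": -0.094,"dy": -0.034,"dz": 0,"rx": 0,"ry": 0,"rz": 0},{"dx": -0.094,"dy": -0.034,"dz": 0,"rx": 0,"ry": 0,"rz": 0},{"dx": -0.094,"dy": -0.034,"dz": 0,"rx": 0,"ry": 0,"rz": 0},{"dx": -0.094,"dy": -0.034,"dz": 0,"rx": 0,"ry": 0,"rz": 0},{"dx": -0.094,"dy": -0.034,"dz": 0,"rx": 0,"ry": 0,"rz": 0},{"dx": -0.094,"dy": -0.034,"dz": 0,"rx": 0,"ry": 0,"rz": 0},{"dx": -0.094,"dy": -0.034,"dz": 0,"rx": 0,"ry": 0,"rz": 0},{"dx": 0,"dy": 0,"dz": 0,"rx": 0,"ry": 0,"rz": 0},{"dx": 0,"dy": 0,"dz": 0,"rx": 0,"ry": 0,"rz": 0}])

```text
t: 6.55
tcp_pos: [0.6097, 0.3886, 0.0253]
tool_rot: [0.574, 0.819, -0.0, -0.0]
force: [1.2, -0.7, 1.8]
finger_gap: 0.002
gripper_force: 0.7
```

```bash
sed -i 's/>1500/>250/' h.py; python3 -c "
from h import *
status('wrist','w4');status('side','s4')
a=cv2.imread('pics/w4.png');b=cv2.imread('pics/s4.png')
b=cv2.resize(b[70:220,330:480],(480,480))
a=cv2.resize(a,None,fx=.5,fy=.5);a=cv2.copyMakeBorder(a,0,240,0,0,0)
cv2.imwrite('pics/c4.png',np.hstack([a,b]))
"
```

```text
t 6.55 tcp bay [-0.0614  0.0539] z 0.0253 F bay [1.0668 0.9426] gap 0.0024084149332535268
px [158.9441 190.5657] [ 4 36] [292 395]
wrist rect centre mm -95.8 3.6 dims 113.4 72.0 ang 8.33 deg
corners [[-156.0, 24.299999237060547], [-146.8000030517578, -39.79999923706055], [-34.599998474121094, -23.399999618530273], [-56.79999923706055, 15.899999618530273], [-53.20000076293945, 29.299999237060547], [-60.900001525878906, 38.900001525878906], [-74.0999984741211, 43.099998474121094], [-150.5, 32.0]]
t 6.60 tcp bay [-0.0614  0.0539] z 0.0252 F bay [-0.3096  1.4882] gap 0.007020444884962719
px [397.2871 122.2318] [376  99] [418 143]
side rect centre mm -79.4 -4.7 dims 149.5 79.1 ang 9.44 deg
corners [[-151.5, 15.600000381469727], [-147.5, -40.79999923706055], [-107.5999984741211, -47.20000076293945], [-2.200000047683716, -30.700000762939453], [-14.199999809265137, 29.700000762939453], [-57.900001525878906, 38.900001525878906], [-124.69999694824219, 16.5]]
```

View pics/c4.png

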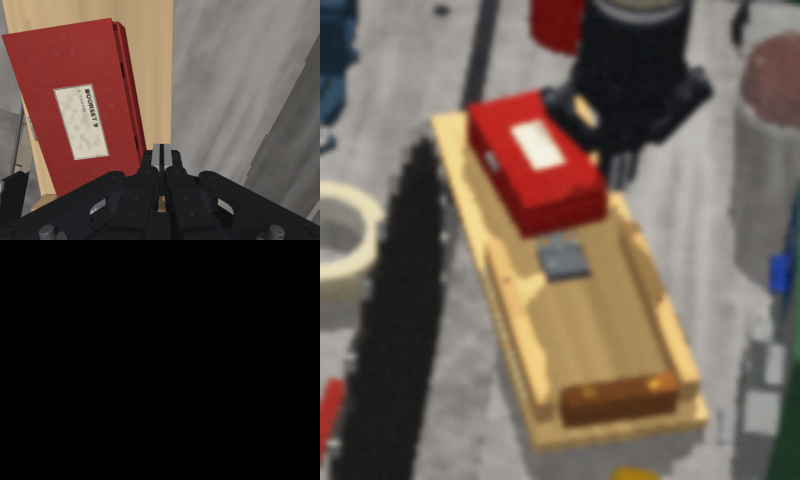

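The picture shows the case turned to about 8° with its centre near bay y ≈ +1 mm, and the finger on its far side. Next I'll push the rear end square with two spread fingertips. First I'll check that the oil can clears the gripper behind the bay.

Run:
```python
from h import *
O,B=bayframe();mt,ms=cams.camera_model('top'),cams.camera_model('side')
def cent(f,box):
    im=cv2.imread(f)[:,:,::-1].copy();r,_,_=masks(im);x0,y0,x1,y1=box;p=np.argwhere(r[y0:y1,x0:x1])[:,::-1]+[x0,y0];return p.mean(0),p.min(0),p.max(0)
a=cent('pics/top0.png',(120,140,180,190));b=cent('pics/side0.png',(390,30,430,90));print(a,b)
X=tri(mt,[a[0],(126,163)],ms,[b[0],(404,22)]);print(X);print((X[:,:2]-O)@B.T)
for u in ((409,84),(423,75)):print((plane(ms,[u],0)[:,:2]-O)@B.T)
```

```text
(array([151.3075, 164.7068]), array([131, 148]), array([170, 181])) (array([409.3702,  66.1553]), array([396,  44]), array([423,  86]))
[[0.5587 0.5957 0.0451]
 [0.5336 0.5935 0.1732]]
[[-0.2736  0.0757]
 [-0.2799  0.0513]]
[[-0.2579  0.0748]]
[[-0.2871  0.1209]]
```

>>> move_arm(targets=[{"dx": 0.4,"dy": 0.14,"dz": 0,"rx": 0,"ry": 0,"rz": 0},{"dx": 0.4,"dy": 0.14,"dz": 0,"rx": 0,"ry": 0,"rz": 0},{"dx": 0,"dy": 0,"dz": 0.8,"rx": 0,"ry": 0,"rz": 0},{"dx": 0,"dy": 0,"dz": 0.8,"rx": 0,"ry": 0,"rz": 0},{"dx": 0,"dy": 0,"dz": 0.8,"rx": 0,"ry": 0,"rz": 0},{"dx": -0.87,"dy": 0.64,"dz": 0,"rx": 0,"ry": 0,"rz": 0},{"dx": -0.87,"dy": 0.64,"dz": 0,"rx": 0,"ry": 0,"rz": 0},{"dx": -0.87,"dy": 0.64,"dz": 0,"rx": 0,"ry": 0,"rz": 0},{"dx": -0.87,"dy": 0.64,"dz": 0,"rx": 0,"ry": 0,"rz": 0},{"dx": -0.87,"dy": 0.64,"dz": 0,"rx": 0,"ry": 0,"rz": 0}])

```text
t: 7.9
tcp_pos: [0.519, 0.4769, 0.0848]
tool_rot: [0.574, 0.819, -0.0, -0.0]
force: [0.5, 0.3, -0.5]
finger_gap: -0.001
gripper_force: 0.0
```

>>> move_arm(targets=[{"dx": 0,"dy": 0,"dz": 0,"rx": 0,"ry": 0,"rz": 0},{"dx": 0,"dy": 0,"dz": 0,"rx": 0,"ry": 0,"rz": 0},{"dx": 0,"dy": 0,"dz": 0,"rx": 0,"ry": 0,"rz": 0},{"dx": 0,"dy": 0,"dz": 0,"rx": 0,"ry": 0,"rz": 0},{"dx": 0,"dy": 0,"dz": 0,"rx": 0,"ry": 0,"rz": 0},{"dx": 0,"dy": 0,"dz": 0,"rx": 0,"ry": 0,"rz": 0},{"dx": 0,"dy": 0,"dz": 0,"rx": 0,"ry": 0,"rz": 0},{"dx": 0,"dy": 0,"dz": 0,"rx": 0,"ry": 0,"rz": 0},{"dx": 0,"dy": 0,"dz": 0,"rx": 0,"ry": 0,"rz": 0},{"dx": 0,"dy": 0,"dz": 0,"rx": 0,"ry": 0,"rz": 0}], claw=45)

```text
t: 9.15
tcp_pos: [0.5212, 0.4757, 0.0853]
tool_rot: [0.574, 0.819, 0.0, 0.0]
force: [-0.3, 0.3, -0.6]
finger_gap: 0.449
gripper_force: 0.0
```

```bash
python3 -c "
from h import *
status('wrist','w5');status('side','s5');status('top','t5')
O,B=bayframe();m=cams.camera_model('side')
im=cv2.imread('pics/s5.png')[85:220,350:470]
cv2.imwrite('pics/c5.png',np.hstack([cv2.resize(im,(427,480)),cv2.resize(cv2.imread('pics/w5.png'),None,fx=.58,fy=.58)[:480] if 0 else cv2.copyMakeBorder(cv2.resize(cv2.imread('pics/w5.png'),(370,278)),0,202,0,0,0)]))
"
```

```text
t 9.15 tcp bay [-0.1731 -0.0001] z 0.0853 F bay [-0.3543 -0.1568] gap 0.4486825399031075
px [324.1364 345.8329] [263 277] [385 420]
wrist rect centre mm -122.9 -3.0 dims 86.4 66.5 ang 7.92 deg
corners [[-169.89999389648438, 21.600000381469727], [-163.10000610351562, -24.700000762939453], [-84.30000305175781, -31.100000381469727], [-82.30000305175781, -10.699999809265137], [-115.30000305175781, -15.300000190734863], [-119.80000305175781, 7.099999904632568], [-84.5, 15.5], [-84.5999984741211, 35.400001525878906]]
t 9.20 tcp bay [-0.1731 -0.0001] z 0.0853 F bay [ 0.47   -0.1025] gap 0.4499736340006705
px [397.3215 121.5182] [376  98] [418 143]
side rect centre mm -78.7 -5.5 dims 150.1 76.1 ang 8.45 deg
corners [[-154.1999969482422, 21.399999618530273], [-147.5, -40.79999923706055], [-107.5999984741211, -47.20000076293945], [-2.200000047683716, -30.700000762939453], [-14.199999809265137, 29.700000762939453], [-40.599998474121094, 36.70000076293945]]
t 9.25 tcp bay [-0.1731 -0.    ] z 0.0853 F bay [0.3983 1.0013] gap 0.4537240887280972
px [240.4307 172.2053] [211 148] [269 196]
top rect centre mm -91.9 -4.0 dims 115.6 66.9 ang 8.35 deg
corners [[-41.20000076293945, 35.20000076293945], [-152.0, 21.0], [-141.60000610351562, -40.900001525878906], [-104.4000015258789, -39.5], [-87.19999694824219, -29.0], [-70.5999984741211, -34.599998474121094], [-34.099998474121094, -28.299999237060547]]
```

View pics/c5.png

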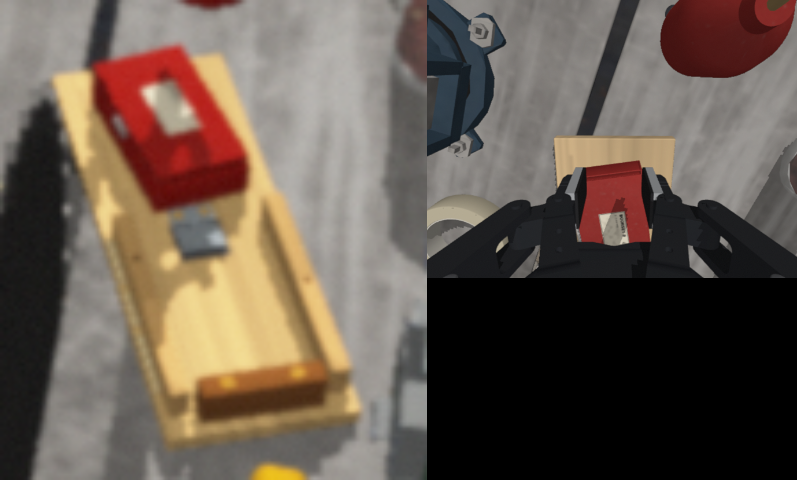

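The picture shows the case at about 8° with its centre around y ≈ -2 mm, in front of the mouth and clear of the rails. The fingers are spread behind its rear end. I'll go down and push square.

>>> move_arm(targets=[{"dx": 0,"dy": 0,"dz": -0.84,"rx": 0,"ry": 0,"rz": 0},{"dx": 0,"dy": 0,"dz": -0.84,"rx": 0,"ry": 0,"rz": 0},{"dx": 0,"dy": 0,"dz": -0.84,"rx": 0,"ry": 0,"rz": 0},{"dx": 0.04,"dy": -0.113,"dz": 0,"rx": 0,"ry": 0,"rz": 0},{"dx": 0.04,"dy": -0.113,"dz": 0,"rx": 0,"ry": 0,"rz": 0},{"dx": 0.04,"dy": -0.113,"dz": 0,"rx": 0,"ry": 0,"rz": 0},{"dx": 0.04,"dy": -0.113,"dz": 0,"rx": 0,"ry": 0,"rz": 0},{"dx": 0.04,"dy": -0.113,"dz": 0,"rx": 0,"ry": 0,"rz": 0},{"dx": 0.04,"dy": -0.113,"dz": 0,"rx": 0,"ry": 0,"rz": 0},{"dx": 0.04,"dy": -0.113,"dz": 0,"rx": 0,"ry": 0,"rz": 0}])

```text
t: 10.55
tcp_pos: [0.5288, 0.4561, 0.0229]
tool_rot: [0.574, 0.819, 0.001, 0.0]
force: [0.0, 2.5, 0.8]
finger_gap: 0.452
gripper_force: 1.1
```

```bash
python3 -c "
from h import *
status('wrist','w6');status('side','s6');status('top','t6')
"
```

```text
t 10.55 tcp bay [-0.1522  0.0005] z 0.0229 F bay [-2.3537  0.8776] gap 0.45162757436023615
px [320.2123 377.0149] [257 323] [389 423]
wrist rect centre mm -136.0 -0.0 dims 41.7 48.4 ang 2.97 deg
corners [[-157.0, 8.899999618530273], [-155.8000030517578, -15.899999618530273], [-117.9000015258789, -22.700000762939453], [-118.0999984741211, 23.600000381469727]]
t 10.60 tcp bay [-0.1517  0.0002] z 0.0227 F bay [-1.2718  0.0351] gap 0.45126183408112575
px [397.4625 125.6596] [379 102] [417 147]
side rect centre mm -64.8 -8.6 dims 148.9 72.1 ang 1.95 deg
corners [[-138.1999969482422, 25.0], [-135.1999969482422, -36.0], [-92.69999694824219, -45.70000076293945], [-76.0999984741211, -34.79999923706055], [-60.0, -43.400001525878906], [9.300000190734863, -40.5], [7.599999904632568, 19.100000381469727], [-28.200000762939453, 28.600000381469727]]
t 10.65 tcp bay [-0.1517  0.    ] z 0.0225 F bay [-0.5316 -0.1228] gap 0.44868334131675286
px [253.2585 169.263 ] [226 149] [276 191]
top rect centre mm -68.0 -6.5 dims 95.7 67.0 ang 2.99 deg
corners [[-23.100000381469727, 26.700000762939453], [-116.69999694824219, 23.200000762939453], [-112.0, -41.599998474121094], [-76.80000305175781, -32.5], [-58.20000076293945, -38.79999923706055], [-20.200000762939453, -35.29999923706055]]
```

>>> move_arm(targets=[{"dx": -0.054,"dy": 0.15,"dz": 0,"rx": 0,"ry": 0,"rz": 0},{"dx": 0,"dy": 0,"dz": 0.83,"rx": 0,"ry": 0,"rz": 0},{"dx": 0,"dy": 0,"dz": 0.83,"rx": 0,"ry": 0,"rz": 0},{"dx": 0,"dy": 0,"dz": 0.83,"rx": 0,"ry": 0,"rz": 0},{"dx": -0.45,"dy": -0.77,"dz": 0,"rx": 0,"ry": 0,"rz": 0},{"dx": -0.45,"dy": -0.77,"dz": 0,"rx": 0,"ry": 0,"rz": 0},{"dx": -0.45,"dy": -0.77,"dz": 0,"rx": 0,"ry": 0,"rz": 0},{"dx": -0.45,"dy": -0.77,"dz": 0,"rx": 0,"ry": 0,"rz": 0},{"dx": 0,"dy": 0,"dz": 0,"rx": 0,"ry": 0,"rz": 0},{"dx": 0,"dy": 0,"dz": 0,"rx": 0,"ry": 0,"rz": 0}])

```text
t: 11.95
tcp_pos: [0.4833, 0.3835, 0.0857]
tool_rot: [0.574, 0.819, 0.001, 0.001]
force: [0.1, 0.1, 0.9]
finger_gap: 0.451
gripper_force: 0.0
```

```bash
python3 -c "
from h import *
status('wrist','w7');status('side','s7');status('top','t7')
"
```

```text
t 11.95 tcp bay [-0.0992 -0.0669] z 0.0857 F bay [-0.1116  0.1018] gap 0.4512662875106513
px [448.5601 245.3173] [374 183] [518 348]
wrist rect centre mm -98.2 -6.3 dims 89.8 69.0 ang 2.81 deg
corners [[-141.10000610351562, -42.79999923706055], [-89.80000305175781, -40.20000076293945], [-90.30000305175781, -32.599998474121094], [-68.0999984741211, -15.0], [-102.9000015258789, -16.100000381469727], [-104.5999984741211, 8.899999618530273], [-55.599998474121094, 12.300000190734863], [-55.0, 30.100000381469727], [-139.5, 25.899999618530273]]
t 12.00 tcp bay [-0.0993 -0.0669] z 0.0855 F bay [ 0.0799 -0.6425] gap 0.45025240166172786
px [397.5677 125.8443] [379 102] [417 147]
side rect centre mm -64.8 -8.2 dims 148.9 72.6 ang 2.39 deg
corners [[-138.6999969482422, 22.600000381469727], [-135.1999969482422, -36.0], [-92.69999694824219, -45.70000076293945], [-76.0999984741211, -34.79999923706055], [-56.599998474121094, -44.20000076293945], [9.699999809265137, -38.29999923706055], [7.599999904632568, 19.100000381469727], [-8.100000381469727, 25.600000381469727]]
t 12.05 tcp bay [-0.0994 -0.0671] z 0.0852 F bay [0.5643 0.3428] gap 0.4526678285107036
px [264.16   165.1158] [250 149] [276 181]
top rect centre mm -40.3 -5.0 dims 40.6 66.8 ang 2.45 deg
corners [[-23.100000381469727, 26.700000762939453], [-60.5, 25.299999237060547], [-47.29999923706055, -5.099999904632568], [-58.29999923706055, -17.799999237060547], [-57.5, -36.70000076293945], [-20.899999618530273, -37.400001525878906]]
```

>>> move_arm(targets=[{"dx": 0,"dy": 0,"dz": 0,"rx": 0,"ry": 0,"rz": 0},{"dx": 0,"dy": 0,"dz": 0,"rx": 0,"ry": 0,"rz": 0},{"dx": 0,"dy": 0,"dz": 0,"rx": 0,"ry": 0,"rz": 0},{"dx": 0,"dy": 0,"dz": 0,"rx": 0,"ry": 0,"rz": 0},{"dx": 0,"dy": 0,"dz": 0,"rx": 0,"ry": 0,"rz": 0},{"dx": 0,"dy": 0,"dz": 0,"rx": 0,"ry": 0,"rz": 0},{"dx": 0,"dy": 0,"dz": -0.8,"rx": 0,"ry": 0,"rz": 0},{"dx": 0,"dy": 0,"dz": -0.8,"rx": 0,"ry": 0,"rz": 0},{"dx": 0,"dy": 0,"dz": -0.8,"rx": 0,"ry": 0,"rz": 0},{"dx": 0,"dy": 0,"dz": 0,"rx": 0,"ry": 0,"rz": 0}], claw=0)

```text
t: 13.35
tcp_pos: [0.4804, 0.3817, 0.0222]
tool_rot: [0.574, 0.819, -0.002, -0.001]
force: [-1.0, 0.3, 0.1]
finger_gap: 0.001
gripper_force: 0.0
```

>>> move_arm(targets=[{"dx": 0.09,"dy": 0.032,"dz": 0,"rx": 0,"ry": 0,"rz": 0},{"dx": 0.09,"dy": 0.032,"dz": 0,"rx": 0,"ry": 0,"rz": 0},{"dx": 0.09,"dy": 0.032,"dz": 0,"rx": 0,"ry": 0,"rz": 0},{"dx": 0.09,"dy": 0.032,"dz": 0,"rx": 0,"ry": 0,"rz": 0},{"dx": 0.09,"dy": 0.032,"dz": 0,"rx": 0,"ry": 0,"rz": 0},{"dx": 0.09,"dy": 0.032,"dz": 0,"rx": 0,"ry": 0,"rz": 0},{"dx": 0.09,"dy": 0.032,"dz": 0,"rx": 0,"ry": 0,"rz": 0},{"dx": 0.09,"dy": 0.032,"dz": 0,"rx": 0,"ry": 0,"rz": 0},{"dx": 0.06,"dy": 0.02,"dz": 0,"rx": 0,"ry": 0,"rz": 0},{"dx": 0,"dy": 0,"dz": 0,"rx": 0,"ry": 0,"rz": 0}])

```text
t: 14.6
tcp_pos: [0.5011, 0.3895, 0.0244]
tool_rot: [0.574, 0.819, -0.0, -0.0]
force: [-2.3, 0.9, 0.4]
finger_gap: -0.003
gripper_force: 0.8
```

```bash
python3 -c "
from h import *
status('wrist','w8');status('side','s8');status('top','t8')
"
```

```text
t 14.60 tcp bay [-0.0988 -0.048 ] z 0.0244 F bay [-1.5781 -1.8547] gap -0.0025537103971564304
px [460.9432 278.6649] [356 205] [564 398]
wrist rect centre mm -107.8 -3.1 dims 73.2 67.4 ang 1.58 deg
corners [[-143.39999389648438, -37.400001525878906], [-93.4000015258789, -29.600000381469727], [-95.80000305175781, -13.100000381469727], [-102.5999984741211, -12.899999618530273], [-103.4000015258789, 12.199999809265137], [-82.0, 13.100000381469727], [-72.0999984741211, 31.5], [-138.39999389648438, 29.700000762939453], [-144.89999389648438, 14.5]]
t 14.65 tcp bay [-0.0988 -0.048 ] z 0.0244 F bay [-0.4957 -1.5139] gap 0.00041903813994284496
px [399.8505 127.6183] [383 102] [417 147]
side rect centre mm -64.3 -6.3 dims 151.8 71.4 ang 0.98 deg
corners [[-138.1999969482422, 25.0], [-140.60000610351562, 12.899999618530273], [-115.5999984741211, -13.100000381469727], [-117.5, -22.600000381469727], [-108.30000305175781, -32.20000076293945], [-75.5999984741211, -32.400001525878906], [-56.099998474121094, -41.79999923706055], [9.699999809265137, -38.29999923706055], [4.800000190734863, 22.200000762939453], [-24.5, 30.0]]
t 14.70 tcp bay [-0.0988 -0.048 ] z 0.0244 F bay [-1.3814 -1.7841] gap -0.0017191571628839342
px [264.8899 163.6183] [253 148] [276 179]
top rect centre mm -36.5 -3.6 dims 33.9 66.3 ang 0.08 deg
corners [[-22.399999618530273, 28.899999618530273], [-52.900001525878906, 27.399999618530273], [-49.900001525878906, -34.599998474121094], [-20.200000762939453, -35.29999923706055]]
```

>>> move_arm(targets=[{"dx": 0.075,"dy": 0.027,"dz": 0,"rx": 0,"ry": 0,"rz": 0},{"dx": -0.38,"dy": -0.135,"dz": 0,"rx": 0,"ry": 0,"rz": 0},{"dx": -0.38,"dy": -0.135,"dz": 0,"rx": 0,"ry": 0,"rz": 0},{"dx": 0,"dy": 0,"dz": 0.8,"rx": 0,"ry": 0,"rz": 0},{"dx": 0,"dy": 0,"dz": 0.8,"rx": 0,"ry": 0,"rz": 0},{"dx": 0,"dy": 0,"dz": 0.8,"rx": 0,"ry": 0,"rz": 0},{"dx": 0.42,"dy": 0.85,"dz": 0,"rx": 0,"ry": 0,"rz": 0},{"dx": 0.42,"dy": 0.85,"dz": 0,"rx": 0,"ry": 0,"rz": 0},{"dx": 0.42,"dy": 0.85,"dz": 0,"rx": 0,"ry": 0,"rz": 0},{"dx": 0.42,"dy": 0.85,"dz": 0,"rx": 0,"ry": 0,"rz": 0}])

```text
t: 16.0
tcp_pos: [0.5277, 0.4696, 0.087]
tool_rot: [0.574, 0.819, 0.002, 0.001]
force: [0.4, 0.6, -0.8]
finger_gap: 0.003
gripper_force: 0.0
```

>>> move_arm(targets=[{"dx": 0,"dy": 0,"dz": 0,"rx": 0,"ry": 0,"rz": 0},{"dx": 0,"dy": 0,"dz": 0,"rx": 0,"ry": 0,"rz": 0},{"dx": 0,"dy": 0,"dz": 0,"rx": 0,"ry": 0,"rz": 0},{"dx": 0,"dy": 0,"dz": 0,"rx": 0,"ry": 0,"rz": 0},{"dx": 0,"dy": 0,"dz": 0,"rx": 0,"ry": 0,"rz": 0},{"dx": 0,"dy": 0,"dz": 0,"rx": 0,"ry": 0,"rz": 0},{"dx": 0,"dy": 0,"dz": 0,"rx": 0,"ry": 0,"rz": 0},{"dx": 0,"dy": 0,"dz": 0,"rx": 0,"ry": 0,"rz": 0},{"dx": 0,"dy": 0,"dz": 0,"rx": 0,"ry": 0,"rz": 0},{"dx": 0,"dy": 0,"dz": 0,"rx": 0,"ry": 0,"rz": 0}], claw=45)

```text
t: 17.25
tcp_pos: [0.5263, 0.4684, 0.0846]
tool_rot: [0.574, 0.819, 0.0, -0.0]
force: [-0.3, -0.2, 0.2]
finger_gap: 0.451
gripper_force: 0.0
```

```bash
python3 -c "
from h import *
status('side','s9');status('top','t9')
"
```

```text
t 17.25 tcp bay [-0.1646  0.0023] z 0.0846 F bay [ 0.0433 -0.3258] gap 0.45066010691550407
px [399.4305 126.0622] [381 103] [418 147]
side rect centre mm -62.0 -3.9 dims 147.6 70.7 ang 0.41 deg
corners [[-133.60000610351562, 28.799999237060547], [-130.60000610351562, -32.099998474121094], [-98.69999694824219, -39.400001525878906], [-75.19999694824219, -30.100000381469727], [-59.099998474121094, -38.70000076293945], [9.699999809265137, -38.29999923706055], [10.300000190734863, 16.0], [-1.2000000476837158, 26.200000762939453]]
t 17.30 tcp bay [-0.1646  0.0023] z 0.0845 F bay [-0.1337  0.6433] gap 0.44936816097887466
px [246.8985 169.5321] [218 147] [275 191]
top rect centre mm -76.2 -2.7 dims 115.0 67.2 ang 0.64 deg
corners [[-21.700000762939453, 31.0], [-133.39999389648438, 28.799999237060547], [-132.0, -32.5], [-94.0999984741211, -36.0], [-75.5, -28.299999237060547], [-59.599998474121094, -36.0], [-22.299999237060547, -34.599998474121094]]
```

>>> move_arm(targets=[{"dx": 0,"dy": 0,"dz": -0.81,"rx": 0,"ry": 0,"rz": 0},{"dx": 0,"dy": 0,"dz": -0.81,"rx": 0,"ry": 0,"rz": 0},{"dx": 0,"dy": 0,"dz": -0.81,"rx": 0,"ry": 0,"rz": 0},{"dx": 0.067,"dy": -0.188,"dz": 0,"rx": 0,"ry": 0,"rz": 0},{"dx": 0.067,"dy": -0.188,"dz": 0,"rx": 0,"ry": 0,"rz": 0},{"dx": 0.04,"dy": -0.113,"dz": 0,"rx": 0,"ry": 0,"rz": 0},{"dx": 0.04,"dy": -0.113,"dz": 0,"rx": 0,"ry": 0,"rz": 0},{"dx": 0.073,"dy": -0.186,"dz": 0,"rx": 0,"ry": 0,"rz": 0},{"dx": 0.073,"dy": -0.186,"dz": 0,"rx": 0,"ry": 0,"rz": 0},{"dx": 0.073,"dy": -0.186,"dz": 0,"rx": 0,"ry": 0,"rz": 0}])

```text
t: 18.6
tcp_pos: [0.5374, 0.4396, 0.0243]
tool_rot: [0.574, 0.819, 0.001, 0.0]
force: [-0.4, 2.6, 2.1]
finger_gap: 0.45
gripper_force: 1.3
```

```bash
python3 -c "
from h import *
status('side','s10');status('top','t10')
"
```

```text
t 18.60 tcp bay [-0.1337  0.003 ] z 0.0243 F bay [-2.561   0.5112] gap 0.45049043077346995
px [400.7621 130.2959] [383 106] [419 151]
side rect centre mm -48.3 -4.6 dims 151.8 70.0 ang 0.18 deg
corners [[-122.30000305175781, 28.5], [-117.30000305175781, -2.799999952316284], [-122.5, -29.0], [-77.0, -39.400001525878906], [-61.099998474121094, -31.0], [-45.20000076293945, -39.599998474121094], [22.799999237060547, -39.099998474121094], [27.600000381469727, 2.0], [21.600000381469727, 22.399999618530273], [-7.199999809265137, 30.200000762939453]]
t 18.65 tcp bay [-0.1327  0.0029] z 0.0241 F bay [-1.871 -0.034] gap 0.44855850074211895
px [262.9553 164.2882] [236 145] [283 185]
top rect centre mm -47.3 -3.2 dims 90.8 67.0 ang 1.06 deg
corners [[-3.700000047683716, 29.600000381469727], [-91.80000305175781, 28.799999237060547], [-87.19999694824219, -36.0], [-61.70000076293945, -28.299999237060547], [-38.900001525878906, -36.0], [-3.700000047683716, -33.900001525878906]]
```

>>> move_arm(targets=[{"dx": 0.073,"dy": -0.186,"dz": 0,"rx": 0,"ry": 0,"rz": 0},{"dx": 0.073,"dy": -0.186,"dz": 0,"rx": 0,"ry": 0,"rz": 0},{"dx": 0.073,"dy": -0.186,"dz": 0,"rx": 0,"ry": 0,"rz": 0},{"dx": 0.073,"dy": -0.186,"dz": 0,"rx": 0,"ry": 0,"rz": 0},{"dx": 0.073,"dy": -0.186,"dz": 0,"rx": 0,"ry": 0,"rz": 0},{"dx": 0.073,"dy": -0.186,"dz": 0,"rx": 0,"ry": 0,"rz": 0},{"dx": 0.073,"dy": -0.186,"dz": 0,"rx": 0,"ry": 0,"rz": 0},{"dx": 0.073,"dy": -0.186,"dz": 0,"rx": 0,"ry": 0,"rz": 0},{"dx": 0,"dy": 0,"dz": 0,"rx": 0,"ry": 0,"rz": 0},{"dx": 0,"dy": 0,"dz": 0,"rx": 0,"ry": 0,"rz": 0}])

```text
t: 19.95
tcp_pos: [0.5517, 0.4015, 0.0234]
tool_rot: [0.574, 0.819, -0.001, 0.0]
force: [1.2, 0.0, -0.4]
finger_gap: 0.449
gripper_force: 0.0
```

```bash
python3 -c "
from h import *
status.x=-.03
status('side','s11');status('top','t11')
"
```

```text
t 19.95 tcp bay [-0.0931  0.0036] z 0.0234 F bay [0.3876 1.139 ] gap 0.44915523509418226
px [405.5195 141.9764] [387 117] [425 164]
side rect centre mm -8.8 -2.6 dims 72.7 148.9 ang -0.23 deg
corners [[-81.30000305175781, 30.299999237060547], [-76.5, -0.4000000059604645], [-82.0, -28.5], [-41.400001525878906, -38.0], [-22.600000381469727, -30.5], [-0.30000001192092896, -38.20000076293945], [65.0999984741211, -37.79999923706055], [64.19999694824219, 22.600000381469727], [23.799999237060547, 33.70000076293945]]
t 20.00 tcp bay [-0.0933  0.0036] z 0.0235 F bay [-0.4265  0.2467] gap 0.44942815203023107
px [282.8576 156.4489] [257 138] [299 174]
top rect centre mm -2.2 -1.8 dims 81.2 68.2 ang 2.16 deg
corners [[36.599998474121094, 32.5], [-43.20000076293945, 28.899999618530273], [-32.79999923706055, 18.200000762939453], [-6.400000095367432, 21.100000381469727], [9.5, 13.300000190734863], [5.300000190734863, -13.5], [-34.099998474121094, -14.199999809265137], [-32.0, -29.0], [33.0, -34.599998474121094]]
```

>>> move_arm(targets=[{"dx": 0.067,"dy": -0.188,"dz": 0,"rx": 0,"ry": 0,"rz": 0},{"dx": 0.067,"dy": -0.188,"dz": 0,"rx": 0,"ry": 0,"rz": 0},{"dx": 0.067,"dy": -0.188,"dz": 0,"rx": 0,"ry": 0,"rz": 0},{"dx": 0.067,"dy": -0.188,"dz": 0,"rx": 0,"ry": 0,"rz": 0},{"dx": 0.067,"dy": -0.188,"dz": 0,"rx": 0,"ry": 0,"rz": 0},{"dx": 0.067,"dy": -0.188,"dz": 0,"rx": 0,"ry": 0,"rz": 0},{"dx": 0.067,"dy": -0.188,"dz": 0,"rx": 0,"ry": 0,"rz": 0},{"dx": 0.067,"dy": -0.188,"dz": 0,"rx": 0,"ry": 0,"rz": 0},{"dx": 0.067,"dy": -0.188,"dz": 0,"rx": 0,"ry": 0,"rz": 0},{"dx": 0,"dy": 0,"dz": 0,"rx": 0,"ry": 0,"rz": 0}])

```text
t: 21.3
tcp_pos: [0.5672, 0.3592, 0.0239]
tool_rot: [0.574, 0.819, -0.0, 0.0]
force: [-0.1, -0.9, 0.3]
finger_gap: 0.448
gripper_force: 0.0
```

```bash
python3 -c "
from h import *
status.x=.02
status('side','s12');status('top','t12')
cv2.imwrite('pics/c12.png',cv2.resize(cv2.imread('pics/s12.png')[85:220,350:470],(533,600),interpolation=cv2.INTER_CUBIC))
"
```

```text
t 21.30 tcp bay [-0.048  0.004] z 0.0239 F bay [ 0.8293 -0.3627] gap 0.44770556700682707
px [410.506  155.2422] [391 130] [431 178]
side rect centre mm 36.1 -2.5 dims 146.3 72.9 ang 0.27 deg
corners [[-34.900001525878906, 30.399999618530273], [-35.79999923706055, -27.299999237060547], [12.899999618530273, -39.0], [24.600000381469727, -30.100000381469727], [49.0, -38.400001525878906], [109.19999694824219, -35.099998474121094], [108.0999984741211, 21.899999618530273], [94.19999694824219, 30.399999618530273]]
t 21.35 tcp bay [-0.0483  0.004 ] z 0.0240 F bay [-0.628   0.2734] gap 0.44717136322312523
px [309.2398 145.9532] [298 132] [319 162]
top rect centre mm 66.5 -0.7 dims 30.6 67.8 ang 0.03 deg
corners [[76.19999694824219, 33.20000076293945], [51.20000076293945, 27.5], [67.5, -34.599998474121094], [80.69999694824219, -29.700000762939453], [81.80000305175781, 28.899999618530273]]
```

View pics/c12.png

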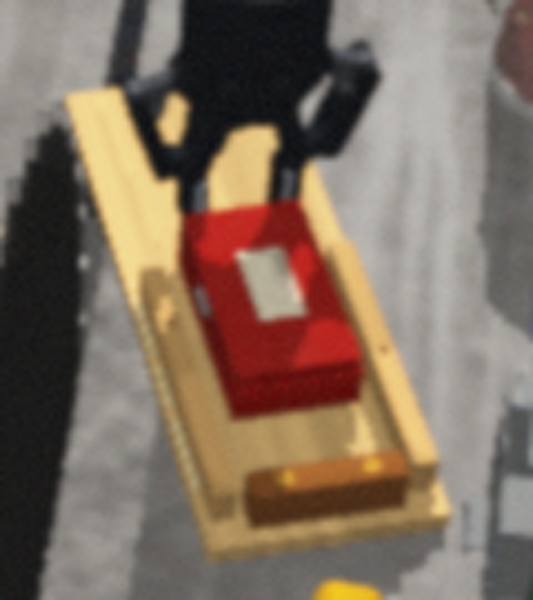

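The side crop shows the case square in the lane with even gaps to both rails, and the fingers behind its rear end. I'll keep pushing, slower towards the end.

>>> move_arm(targets=[{"dx": 0.067,"dy": -0.188,"dz": 0,"rx": 0,"ry": 0,"rz": 0},{"dx": 0.067,"dy": -0.188,"dz": 0,"rx": 0,"ry": 0,"rz": 0},{"dx": 0.067,"dy": -0.188,"dz": 0,"rx": 0,"ry": 0,"rz": 0},{"dx": 0.067,"dy": -0.188,"dz": 0,"rx": 0,"ry": 0,"rz": 0},{"dx": 0.067,"dy": -0.188,"dz": 0,"rx": 0,"ry": 0,"rz": 0},{"dx": 0.067,"dy": -0.188,"dz": 0,"rx": 0,"ry": 0,"rz": 0},{"dx": 0.067,"dy": -0.188,"dz": 0,"rx": 0,"ry": 0,"rz": 0},{"dx": 0.067,"dy": -0.188,"dz": 0,"rx": 0,"ry": 0,"rz": 0},{"dx": 0.067,"dy": -0.188,"dz": 0,"rx": 0,"ry": 0,"rz": 0},{"dx": 0,"dy": 0,"dz": 0,"rx": 0,"ry": 0,"rz": 0}])

```text
t: 22.65
tcp_pos: [0.5821, 0.3166, 0.0236]
tool_rot: [0.574, 0.819, -0.001, 0.0]
force: [0.1, -0.3, -0.4]
finger_gap: 0.451
gripper_force: 0.0
```

>>> move_arm(targets=[{"dx": 0.014,"dy": -0.038,"dz": 0,"rx": 0,"ry": 0,"rz": 0},{"dx": 0.014,"dy": -0.038,"dz": 0,"rx": 0,"ry": 0,"rz": 0},{"dx": 0.014,"dy": -0.038,"dz": 0,"rx": 0,"ry": 0,"rz": 0},{"dx": 0.014,"dy": -0.038,"dz": 0,"rx": 0,"ry": 0,"rz": 0},{"dx": 0.014,"dy": -0.038,"dz": 0,"rx": 0,"ry": 0,"rz": 0},{"dx": 0.014,"dy": -0.038,"dz": 0,"rx": 0,"ry": 0,"rz": 0},{"dx": 0,"dy": 0,"dz": 0,"rx": 0,"ry": 0,"rz": 0},{"dx": 0,"dy": 0,"dz": 0,"rx": 0,"ry": 0,"rz": 0},{"dx": 0,"dy": 0,"dz": 0,"rx": 0,"ry": 0,"rz": 0},{"dx": 0,"dy": 0,"dz": 0,"rx": 0,"ry": 0,"rz": 0}])

```text
t: 23.9
tcp_pos: [0.5841, 0.3118, 0.0239]
tool_rot: [0.574, 0.819, -0.0, 0.0]
force: [-0.7, 0.8, 0.0]
finger_gap: 0.448
gripper_force: 0.1
```

```bash
python3 -c "
from h import *
status.x=.07
status('side','s13')
"
```

```text
t 23.90 tcp bay [0.0024 0.0039] z 0.0239 F bay [-0.976  -0.4421] gap 0.4476150764570274
px [415.5255 168.1455] [396 144] [437 189]
side rect centre mm 79.3 -2.8 dims 130.6 72.6 ang 0.91 deg
corners [[13.399999618530273, 31.799999237060547], [15.100000381469727, -27.799999237060547], [52.099998474121094, -39.20000076293945], [69.9000015258789, -29.700000762939453], [96.30000305175781, -38.599998474121094], [142.0, -36.70000076293945], [140.1999969482422, 30.899999618530273]]
```

>>> move_arm(targets=[{"dx": 0.006,"dy": -0.018,"dz": 0,"rx": 0,"ry": 0,"rz": 0},{"dx": 0.006,"dy": -0.018,"dz": 0,"rx": 0,"ry": 0,"rz": 0},{"dx": 0.006,"dy": -0.018,"dz": 0,"rx": 0,"ry": 0,"rz": 0},{"dx": 0.006,"dy": -0.018,"dz": 0,"rx": 0,"ry": 0,"rz": 0},{"dx": 0.006,"dy": -0.018,"dz": 0,"rx": 0,"ry": 0,"rz": 0},{"dx": 0,"dy": 0,"dz": 0,"rx": 0,"ry": 0,"rz": 0},{"dx": 0,"dy": 0,"dz": 0,"rx": 0,"ry": 0,"rz": 0},{"dx": 0,"dy": 0,"dz": 0,"rx": 0,"ry": 0,"rz": 0},{"dx": 0,"dy": 0,"dz": 0,"rx": 0,"ry": 0,"rz": 0},{"dx": 0,"dy": 0,"dz": 0,"rx": 0,"ry": 0,"rz": 0}])

```text
t: 25.2
tcp_pos: [0.5848, 0.3097, 0.0239]
tool_rot: [0.574, 0.819, 0.0, 0.0]
force: [-0.8, 2.1, 1.8]
finger_gap: 0.454
gripper_force: 0.9
```

>>> move_arm(targets=[{"dx": 0.006,"dy": -0.018,"dz": 0,"rx": 0,"ry": 0,"rz": 0},{"dx": 0.006,"dy": -0.018,"dz": 0,"rx": 0,"ry": 0,"rz": 0},{"dx": 0.006,"dy": -0.018,"dz": 0,"rx": 0,"ry": 0,"rz": 0},{"dx": 0,"dy": 0,"dz": 0,"rx": 0,"ry": 0,"rz": 0},{"dx": 0,"dy": 0,"dz": 0,"rx": 0,"ry": 0,"rz": 0},{"dx": 0,"dy": 0,"dz": 0,"rx": 0,"ry": 0,"rz": 0},{"dx": 0,"dy": 0,"dz": 0,"rx": 0,"ry": 0,"rz": 0},{"dx": 0,"dy": 0,"dz": 0,"rx": 0,"ry": 0,"rz": 0},{"dx": 0,"dy": 0,"dz": 0,"rx": 0,"ry": 0,"rz": 0},{"dx": 0,"dy": 0,"dz": 0,"rx": 0,"ry": 0,"rz": 0}])

```text
t: 26.45
tcp_pos: [0.5849, 0.3096, 0.0239]
tool_rot: [0.574, 0.819, 0.001, -0.001]
force: [-2.3, 6.4, -0.3]
finger_gap: 0.452
gripper_force: 3.1
```

Force has risen to about 7 N and the tool no longer advances, so the case is on the stop. I'll back straight off, lift and check.

>>> move_arm(targets=[{"dx": -0.02,"dy": 0.056,"dz": 0,"rx": 0,"ry": 0,"rz": 0},{"dx": -0.067,"dy": 0.188,"dz": 0,"rx": 0,"ry": 0,"rz": 0},{"dx": -0.134,"dy": 0.376,"dz": 0,"rx": 0,"ry": 0,"rz": 0},{"dx": -0.134,"dy": 0.376,"dz": 0,"rx": 0,"ry": 0,"rz": 0},{"dx": -0.134,"dy": 0.376,"dz": 0,"rx": 0,"ry": 0,"rz": 0},{"dx": 0,"dy": 0,"dz": 0.9,"rx": 0,"ry": 0,"rz": 0},{"dx": 0,"dy": 0,"dz": 0.9,"rx": 0,"ry": 0,"rz": 0},{"dx": -0.27,"dy": 0.75,"dz": 0.9,"rx": 0,"ry": 0,"rz": 0},{"dx": -0.27,"dy": 0.75,"dz": 0.9,"rx": 0,"ry": 0,"rz": 0},{"dx": 0,"dy": 0,"dz": 0,"rx": 0,"ry": 0,"rz": 0}])

```text
t: 27.7
tcp_pos: [0.56, 0.3823, 0.1159]
tool_rot: [0.573, 0.82, 0.002, 0.001]
force: [-0.3, -0.7, -1.6]
finger_gap: 0.448
gripper_force: 0.0
```

```bash
python3 -c "
from h import *
status.x=.07
status('side','s14');status('top','t14')
a=cv2.resize(cv2.imread('pics/s14.png')[85:220,350:470],(400,450),interpolation=cv2.INTER_CUBIC)
b=cv2.resize(cv2.imread('pics/t14.png')[100:212,240:340],(400,450),interpolation=cv2.INTER_CUBIC)
cv2.imwrite('pics/c14.png',np.hstack([a,b]))
"
```

```text
t 27.70 tcp bay [-0.0722  0.0049] z 0.1159 F bay [ 0.5185 -0.5343] gap 0.44821206304811223
px [415.8505 168.5255] [396 146] [437 189]
side rect centre mm 81.3 -2.5 dims 127.3 72.9 ang 0.20 deg
corners [[20.200000762939453, 32.29999923706055], [18.299999237060547, -28.600000381469727], [68.0999984741211, -38.5], [76.30000305175781, -29.100000381469727], [96.30000305175781, -38.599998474121094], [142.0, -36.70000076293945], [143.10000610351562, 30.100000381469727]]
t 27.75 tcp bay [-0.071   0.0039] z 0.1144 F bay [-0.4241 -0.8681] gap 0.4485281896192229
px [313.4013 146.4728] [284 125] [342 168]
top rect centre mm 77.6 -1.4 dims 116.8 69.2 ang 0.03 deg
corners [[135.3000030517578, 29.700000762939453], [20.600000381469727, 33.20000076293945], [21.899999618530273, -33.20000076293945], [50.900001525878906, -36.0], [72.4000015258789, -26.899999618530273], [95.19999694824219, -34.599998474121094], [132.60000610351562, -33.20000076293945]]
```

View pics/c14.png

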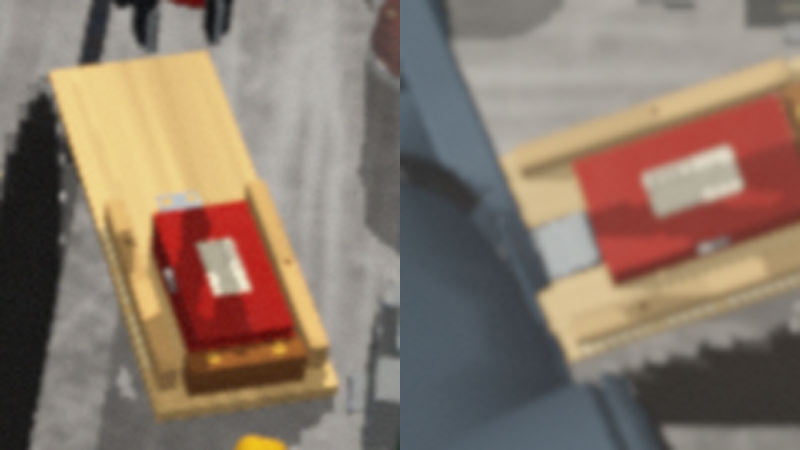

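The pictures show the case square between the rails, seated at the cork stop, with the leaf showing behind it. I've used all ten pictures, so I'll check the leaf's height by geometry in the wrist image.

Run:
```python
from h import *
O,B=bayframe();m=cams.camera_model('wrist');im=cams.snapshot('wrist');cv2.imwrite('pics/w14.png',im[:,:,::-1])
P=lambda x,y,z:project(m,[*(O+x*B[0]+y*B[1]),z])[0]
print('hinge',P(-.015,0,.012),'tip up',P(.0137,0,.019),'tip flush',P(.015,0,.012),'tip R up',P(.0137,.015,.019),'R flush',P(.015,.015,.012),'case rear bottom',P(.017,0,.012),'top',P(.018,0,.046))
hsv=cv2.cvtColor(im,cv2.COLOR_RGB2HSV)
u=int(P(0,0,.012)[0])
for c in(u-8,u,u+8):
    r0=int(P(-.02,0,.012)[1]);print(c,[(r,*map(int,hsv[r,c])) for r in range(r0,min(480,r0+75),2)])
r=int(P(0,0,.014)[1]);print([(c,*map(int,hsv[r,c])) for c in range(u-36,u+37,3)])
```

```text
hinge [318.4544 312.8756] tip up [318.261  354.5558] tip flush [318.3875 350.5995] tip R up [339.6302 354.6631] R flush [339.2114 350.7042] case rear bottom [318.3831 353.0334] top [317.6886 384.5756]
310 [(306, 102, 10, 124), (308, 100, 6, 124), (310, 100, 6, 127), (312, 105, 9, 118), (314, 100, 7, 105), (316, 98, 7, 138), (318, 96, 9, 138), (320, 90, 8, 132), (322, 90, 8, 135), (324, 98, 8, 135), (326, 102, 10, 133), (328, 105, 7, 137), (330, 90, 8, 134), (332, 96, 10, 132), (334, 105, 8, 134), (336, 98, 7, 141), (338, 90, 6, 137), (340, 105, 7, 137), (342, 98, 8, 136), (344, 98, 8, 134), (346, 90, 8, 133), (348, 96, 10, 133), (350, 98, 8, 128), (352, 105, 8, 131), (354, 100, 6, 125), (356, 1, 191, 56), (358, 0, 190, 90), (360, 1, 191, 91), (362, 1, 188, 95), (364, 0, 185, 98), (366, 1, 189, 100), (368, 1, 190, 102), (370, 1, 190, 102), (372, 0, 183, 92), (374, 1, 177, 72), (376, 0, 194, 50), (378, 1, 203, 54), (380, 1, 185, 58)]
318 [(306, 98, 8, 124), (308, 98, 8, 124), (310, 90, 6, 127), (312, 100, 6, 118), (314, 105, 10, 98), (316, 102, 9, 140), (318, 98, 7, 138), (320, 105, 8,
[... 1124 characters left out ...]
0, 186, 92), (362, 1, 192, 93), (364, 1, 191, 95), (366, 1, 185, 98), (368, 1, 189, 100), (370, 1, 189, 101), (372, 1, 184, 111), (374, 1, 180, 98), (376, 1, 184, 90), (378, 1, 190, 98), (380, 1, 190, 78)]
[(282, 18, 89, 171), (285, 18, 89, 171), (288, 18, 88, 173), (291, 18, 91, 177), (294, 18, 86, 161), (297, 105, 10, 103), (300, 100, 6, 132), (303, 102, 10, 133), (306, 100, 6, 132), (309, 105, 8, 133), (312, 98, 8, 133), (315, 98, 8, 133), (318, 98, 8, 132), (321, 96, 10, 133), (324, 98, 8, 132), (327, 98, 8, 132), (330, 100, 6, 132), (333, 105, 8, 133), (336, 90, 8, 132), (339, 90, 8, 127), (342, 18, 37, 82), (345, 17, 90, 156), (348, 17, 89, 158), (351, 18, 91, 165), (354, 18, 90, 165)]
```

Run:
```python
from h import *
O,B=bayframe();m=cams.camera_model('wrist')
im=cv2.imread('pics/w14.png')[:,:,::-1].copy();red,_,v=masks(im)
print('first red row per column',[(c,int(np.where(red[330:400,c])[0][0])+330) if red[330:400,c].any() else (c,None) for c in range(270,372,4)])
for r in(318,330,342,350,353):
    s=cv2.cvtColor(im,cv2.COLOR_RGB2HSV)[r,:,1];c=[x for x in range(285,355) if s[x]<30];print(r,c[0],c[-1],len(c))
w=cv2.imread('pics/w2.png');print('leaf w2 bgr',w[185,331],w[180,325],w[195,331],'now bgr',im[330,318,::-1],'wood w2',w[260,331],'now',im[330,285,::-1])
P=lambda x,y,z:project(m,[*(O+x*B[0]+y*B[1]),z])[0]
for x,z in((-.012,.0127),(-.003,.0149),(.006,.0171),(.012,.0186),):print(x,'up L/R',P(x,-.015,z).round(1),P(x,.015,z).round(1),'flush',P(x,-.015,.012).round(1),P(x,.015,.012).round(1))
```

```text
first red row per column [(270, 381), (274, 362), (278, 354), (282, 354), (286, 354), (290, 354), (294, 354), (298, 357), (302, 356), (306, 357), (310, 357), (314, 356), (318, 356), (322, 357), (326, 356), (330, 356), (334, 357), (338, 356), (342, 354), (346, 354), (350, 354), (354, 354), (358, 354), (362, 354), (366, 354), (370, 359)]
318 296 342 47
330 296 341 46
342 296 341 46
350 296 341 46
353 297 340 44
leaf w2 bgr [123 121 118] [119 119 115] [121 120 117] now bgr [136 135 132] wood w2 [148 195 223] now [111 146 170]
-0.012 up L/R [297.7 316.9] [340.7 317.2] flush [297.7 316.5] [340.7 316.7]
-0.003 up L/R [297.7 330.1] [340.6 330.3] flush [297.9 328. ] [340.5 328.2]
0.006 up L/R [297.6 343.2] [340.5 343.4] flush [298.1 339.3] [340.2 339.5]
0.012 up L/R [297.6 351.9] [340.5 352.1] flush [298.2 346.7] [340.1 346.9]
```

The leaf hides the bottom 2–3 px rows of the case's rear end (red starts at row 356–357 over the leaf, 354 beside it). So it stands up, and the rear end lies at bay x ≈ 17 mm, which is fully home.

```bash
python3 -c "
from station import order
print(order.sign_off())"
```

```text
the job is handed in; nothing more can be done
None
```

The red drill case is home against the cork stop, square in the lane and clear of both rails in every view, the spring catch is up behind it, and I've handed the job in; the judge's result was not shown.

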